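Clear the sample warmer's lid and hold it open

ROBOT

A 7-joint arm with a two-finger parallel gripper is mounted at the origin on the work surface. World frame = base frame: x ahead of the robot, y to its left, z up, the work surface at z = 0. Lengths are in m, angles in rad, forces in N, time in s.
With the tool pointing down it reaches from about 0.4 to 0.85 m from the base axis. Payload 4.5 kg.
Tool frame: the origin (TCP) lies on the centre line of the jaws, within the pads' length; the fingertips stand r.tips_ahead ahead of it and the grasp point (between the pads) is the TCP (r.tips_ahead is the distance from the TCP to the fingertips, in m); z points along the fingers, y is the direction in which the jaws open and shut (so a half turn about z gives the same grasp; the last joint's range is limited). The gripper opens to 88 mm and grips with 3 to 60 N. Pads are 18 mm wide; open, the fingers measure 123 mm over their backs; the gripper's body (75 mm by 187 mm) begins 45 mm behind the grasp point.
Start: joints at [1.382, 0.689, -0.195, 1.565, 0.157, 0.902, -0.215], TCP at [0.138, -0.61, 0.258] pointing down, gripper open.
Joint ranges: [-3.01, 3.01], [-0.46, 2.08], [-1.47, 1.51], [0.13, 2.56], [-1, 4.14], [0.04, 2.09], [-2.66, 2.66]. Speed limits (rad/s): [2.57, 2.57, 3.14, 3.14, 3.14, 3.14, 3.14].

INTERFACE

Orientations are given as a unit quaternion [x, y, z, w].
In Python, from plant import r gives the robot as it stands.
- The arm moves only by the shell command python3 -m inch 'ROWS' [FORCE]. ROWS is JSON, a list of rows, each a list of 5 numbers: the shift along the world's x, y, z in units of 25 mm (1.0 is 25 mm), then the turn about the world's z in units of 6 degrees (1.0 is 6 degrees), then the finger opening in mm, from 0 to 88.1. A call has 1 to 5 rows; each row shifts and turns the commanded pose from where the row before left it; what a row does not reach is not made up. A row lasts 1/10 s, in which the tool goes at most 50 mm and 8.59 degrees, less where a joint would pass 70% of its speed; a pose out of reach is approached as far as the arm can. A call is refused whole if a number of a shift passes 1 or a number of a turn 1, either way. A call with a gripper value outside its range is refused whole. The fingers move at their own pace and stop on an object; FORCE is the grip in N (left out, the last holds). Time passes only in rows, so rows that do not move let the fingers close. It gives the time, the measured TCP pose, the force and the opening at its end, in the units of the state.
- r.get_state(): the state, without advancing time (a new reading comes with each control period).
- r.snapshot(name): name is "scene" or "top" or "wrist"; returns a dict with "pixels" (480x640x3 uint8, red, green, blue), "range_z" (480x640 float32, m along the optical axis (not along the pixel's ray), 0 where there is no reading), "K" (3x3 intrinsics, pixels), "position" and "attitude" of the camera in the world. Camera axes: x right, y up, looking along -z (the intrinsics and any distortion apply to the point x, -y, -z); pixel columns grow to the right and rows downward; lengths in m; the calibration is good to about 2 mm. A picture is of the moment at which its call begins.
- r.finish_job(): hands the job in, once; it reports no verdict.
The state is a dict: "clock": time; "q": joint angles; "qd": joint speeds; "joint_torque": joint torques, N m; "tool_pos": TCP position; "eef_rot": TCP orientation; "contact_force": force on the tool from outside, world axes, zero at the start; "moment": the same for the moment, N m; "opening": opening from 0.0 (shut) to 1.0 (fully open).
Only numpy, scipy, OpenCV 4.12 (cv2) and the standard library are available. Lean on these libraries where they do the work, as an engineer would, in place of code of your own. Each camera call takes 0.05 s, during which the arm holds its last target. There are 200 camera calls.

TASK

Hard sample chips lie on the shut lid of the sample warmer: hold the scraper and sweep them all off into the catch tray beside it, without touching them with the fingers, while the lid stays shut, then stand the scraper back upright on its rubber mat and let go of it. Then take the lid by its handle, lift it to 45 degrees open and finish while still holding it steady there, for it falls shut if released. Leave the glassware and everything else on the bench where it stands.

Things in the scene. Friction and masses are not known exactly. Their poses are not given: they have to be found in the camera images.
- warmer: the sample warmer, a white open-topped box 220 (x) x 260 (y) x 80 mm high, fixed to the bench, closed by a flat steel lid. Origin: centre of its underside, on the bench; its x axis points away from the robot (from the lid's handle to the hinge), y to the left along the hinge, z up. With the lid shut the lid's flat top is 94 mm above the origin
- lid (a joint): opening angle of the lid in rad: 0 shut and level, 0.785 at 45 degrees, end stop at 1.35. The lid is a steel plate 220 x 260 x 14 mm, 0.45 kg with its handle, hinged along the warmer's far top edge, rising at the near (handle) edge. Nothing keeps it open: let go at any angle it falls shut
- lid_grip (a point): centre of the lid's handle: a white plastic barrel 22 mm in diameter and 30 mm long, lying parallel to the hinge (along the warmer's y), 40 mm out from the middle of the lid's near edge on a stem 14 mm wide. It is 260 mm from the hinge line and moves with the lid. It can be pinched from above across its two flat ends (30 mm apart) and then pivots between the fingers as the lid swings. With the lid shut it is 87 mm above the bench
- lid_hinge (a point): middle of the hinge line, on the warmer at x +110 mm, 80 mm up; the hinge runs along the warmer's y. The handle's centre lies 260 mm from here along the lid, and 7 mm to the lid's upper side
- tray: white open catch tray 280 (x) x 160 (y) x 40 mm high, walls 4 mm, fixed to the bench right beside the warmer, 4 mm from its left or right side (differs from run to run), its axes parallel to the warmer's. Origin: centre of its underside, on the bench
- mat: flat grey rubber mat 200 (x) x 150 (y) x 3 mm on the bench, fixed, at the warmer's other side. Origin: centre of its underside, on the bench
- scraper_mid (a point): middle of the scraper, half-way up (42.5 mm above its sole). It stands upright on the mat: a white plastic block 150 (x, its length) x 36 (y) x 30 mm high, with a grip 110 (x) x 22 (y) mm on top, 55 mm high; 85 mm high in all, about 0.22 kg. The long axis is its x
- chip1_mid (a point): middle of a loose brown chip of hard sample bar, 24 x 20 x 10 mm, about 11 g, at first lying flat on the shut lid
- chip2_mid (a point): middle of a loose brown chip of hard sample bar, 24 x 20 x 10 mm, about 11 g, at first lying flat on the shut lid
- chip3_mid (a point): middle of a loose brown chip of hard sample bar, 24 x 20 x 10 mm, about 11 g, at first lying flat on the shut lid
- chip4_mid (a point): middle of a loose brown chip of hard sample bar, 24 x 20 x 10 mm, about 11 g, at first lying flat on the shut lid
- chip5_mid (a point): middle of a loose brown chip of hard sample bar, 24 x 20 x 10 mm, about 11 g, at first lying flat on the shut lid
- jar: bystander, to be left alone: glass jar with white cap, 56 mm in diameter, 50 mm high, standing loose on the bench. Origin: centre of its underside
- beaker: bystander, to be left alone: glass beaker 70 mm in diameter, 85 mm high, standing loose on the bench. Origin: centre of its underside
- flask: bystander, to be left alone: conical glass flask 72 mm wide, 110 mm high, standing loose on the bench. Origin: centre of its underside
- weight: bystander, to be left alone: brass calibration weight 36 mm in diameter, 54 mm high, standing loose on the bench. Origin: centre of its underside
- bottle: bystander, to be left alone: bottle 58 mm in diameter, 130 mm high, standing loose on the bench. Origin: centre of its underside
- dish: bystander, to be left alone: shallow white dish 90 mm in diameter, 22 mm high, standing loose on the bench. Origin: centre of its underside
Not all that is in view belongs to the job. What is shaped like the part that bears scraper_mid but green is not meant.

How it is judged:
By the outcome, as a careful person would: the job done as asked, in the order asked, and still so for the second after the job is handed in, while the arm keeps its last pose, push and grip.
It also fails if it takes over 67 s, if anything falls off the work surface, if the arm or the gripper's body presses on something with over 40 N, if the wrist force passes 120 N, or if a joint passes its speed limit or range.

## Working session

There is one attempt and no reset: what is moved stays moved. The work goes in short steps, Python scripts to look and compute and a shell command to move; the robot and the scene stay as the last step left them, time stands still between calls to the robot, and variables do not carry over. Pictures are saved under pics/ and viewed, about 8 in all and at most 12, crops included, and the job is handed in when it is done.

```bash
ls; mkdir -p pics
cat > h.py <<'E'
import numpy as np, cv2
from scipy.spatial.transform import Rotation as R
from plant import r
def cam(n,save=None):
    s=r.snapshot(n)
    if save: cv2.imwrite('pics/'+save+'.png',s['pixels'][:,:,::-1])
    a=np.array(s['attitude'],float)
    s['R']=a if a.shape==(3,3) else R.from_quat(a).as_matrix()
    return s
def cloud(s):
    K=np.array(s['K']);z=s['range_z'];v,u=np.mgrid[:480,:640]
    p=np.stack([(u-K[0,2])*z/K[0,0],-(v-K[1,2])*z/K[1,1],-z],-1)
    return p@s['R'].T+np.array(s['position'])
def ray(s,u,v,h):
    K=np.array(s['K']);d=s['R']@np.array([(u-K[0,2])/K[0,0],-(v-K[1,2])/K[1,1],-1]);c=np.array(s['position'])
    return c+d*(h-c[2])/d[2]
E
python3 - <<'E'
from h import *
s=cam('top','top0');t=cam('scene','scene0')
for a in (s,t): print({k:np.round(a[k],3).tolist() for k in a if k not in('pixels','range_z','R')})
print(r.tips_ahead,r.get_state())
E
```

```text
pics
{'K': [[547.612, 0.0, 318.048], [0.0, 547.612, 234.985], [0.0, 0.0, 1.0]], 'position': [0.296, -0.014, 1.383], 'attitude': [0.085, -0.076, -0.671, 0.733]}
{'K': [[526.61, 0.0, 326.382], [0.0, 526.61, 226.879], [0.0, 0.0, 1.0]], 'position': [1.288, -0.663, 0.916], 'attitude': [0.385, 0.159, 0.355, 0.837]}
0.019 {'clock': 0.1, 'q': array([ 1.38179766,  0.68989218, -0.19451602,  1.5662215 ,  0.15734608,
        0.9025091 , -0.21512312]), 'qd': array([-0.00022905, -0.00091986,  0.0013471 , -0.00724695, -0.00033283,
        0.00020929,  0.00075469]), 'joint_torque': array([-2.46931566e-03, -5.28504181e+01, -1.27177343e+00, -1.53840816e+01,
       -5.26580738e-02,  1.97498746e-03,  4.46392551e-05]), 'tool_pos': array([ 0.13792982, -0.6090485 ,  0.25700001]), 'eef_rot': array([ 9.93796931e-01,  1.11206975e-01, -1.69514404e-04, -7.99764277e-04]), 'contact_force': array([-0.24494591, -0.88914512, -0.5137987 ]), 'moment': array([-0.01856295,  0.02436806,  0.03418678]), 'opening': 0.9998865461100486}
```

View pics/top0.png

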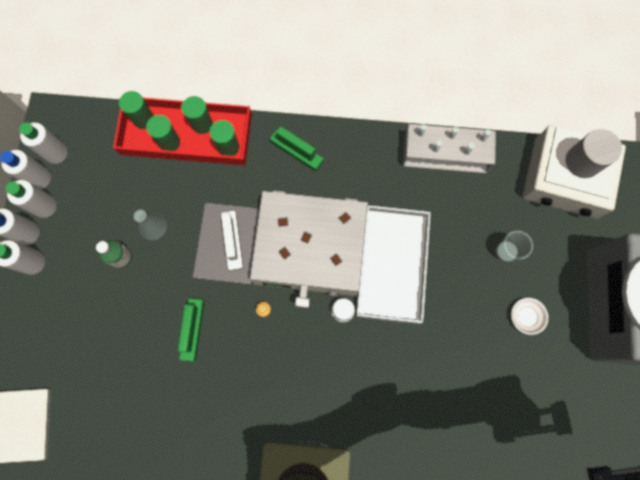

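View pics/scene0.png

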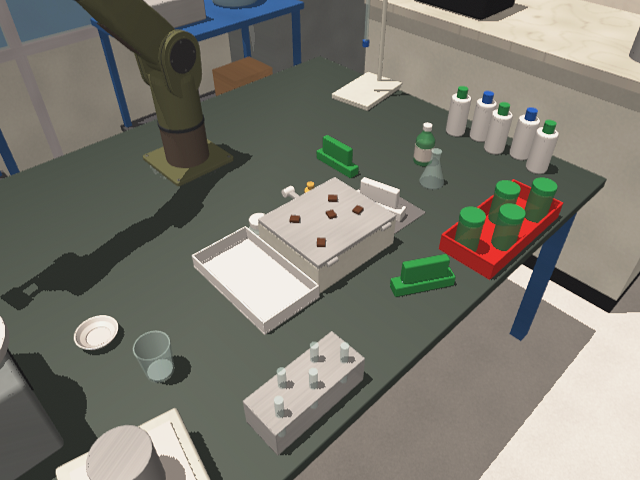

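White scraper at top px (232,240) on the mat. The green look-alikes at (190,330) and (297,148) are not meant. The tray is on the right (−y) side. The jar (343,310) and the weight (263,309) stand near the handle (302,300).

Run:
```python
from h import *
s=cam('top');P=cloud(s);img=s['pixels'];hsv=cv2.cvtColor(img,cv2.COLOR_RGB2HSV);z=P[...,2]
def rect(m,name):
    ps=P[m][:,:2].astype(np.float32); print(name,len(ps),'z',np.round(np.median(P[m][:,2]),4),[np.round(x,3) for x in cv2.minAreaRect(ps)])
v,u=np.mgrid[:480,:640]
box=lambda a,b,c,d:(u>=a)&(u<=b)&(v>=c)&(v<=d)
rect(box(250,375,185,298)&(z>.085)&(z<.1),'lid')
m=box(218,247,205,275); rect(m&(z>.07)&(z<.1),'grip'); rect(m&(z>.02)&(z<.045),'block')
rect(box(292,314,284,308)&(z>.06)&(z<.11),'handle+stem')
rect(box(294,311,296,308)&(z>.06)&(z<.11),'barrel')
rect(box(357,435,200,325)&(z>.03)&(z<.05),'trayrim')
rect(box(330,357,297,322)&(z>.035)&(z<.07),'jar'); rect(box(255,272,300,318)&(z>.03)&(z<.07),'weight')
rect(box(190,258,200,285)&(z>-.003)&(z<.012)&(img.max(2)>75),'mat')
br=(hsv[...,1]>90)&(hsv[...,2]<150)&box(262,365,205,275)
n,l,st,c=cv2.connectedComponentsWithStats(br.astype(np.uint8))
for i in range(1,n):
    if st[i,4]>20: print('chip',np.round(c[i]),st[i,4],np.round(ray(s,*c[i],.104),3))
c=img[180:330,170:370,::-1]; cv2.imwrite('pics/crop1.png',cv2.resize(c,None,fx=4,fy=4,interpolation=2))
print([np.round(ray(s,a,b,.094),3) for a,b in((262,192),(367,202),(252,283),(357,292))])
```

```text
lid 9177 z 0.094 [array([0.569, 0.036]), array([0.26, 0.26]), np.float64(88.632)]
grip 433 z 0.0876 [array([0.579, 0.234]), array([0.11 , 0.023]), np.float64(14.389)]
block 364 z 0.0323 [array([0.581, 0.234]), array([0.153, 0.037]), np.float64(14.117)]
handle+stem 235 z 0.0929 [array([0.448, 0.04 ]), array([0.053, 0.053]), np.float64(2.453)]
barrel 126 z 0.0953 [array([0.434, 0.039]), array([0.03 , 0.024]), np.float64(87.137)]
trayrim 721 z 0.0389 [array([ 0.557, -0.176]), array([0.165, 0.283]), np.float64(88.508)]
jar 333 z 0.0501 [array([ 0.43, -0.06]), array([0.049, 0.047]), np.float64(4.536)]
weight 152 z 0.0366 [array([0.414, 0.135]), array([0.033, 0.034]), np.float64(61.915)]
mat 4392 z 0.0027 [array([0.578, 0.261]), array([0.23 , 0.181]), np.float64(6.266)]
chip [344. 217.] 46 [ 0.642 -0.044  0.104]
chip [282. 221.] 47 [0.619 0.104 0.104]
chip [306. 237.] 48 [0.585 0.045 0.104]
chip [284. 253.] 51 [0.542 0.093 0.104]
chip [336. 259.] 49 [ 0.538 -0.031  0.104]
[array([0.691, 0.163, 0.094]), array([ 0.688, -0.096,  0.094]), array([0.465, 0.162, 0.094]), array([ 0.466, -0.088,  0.094])]
```

View pics/crop1.png

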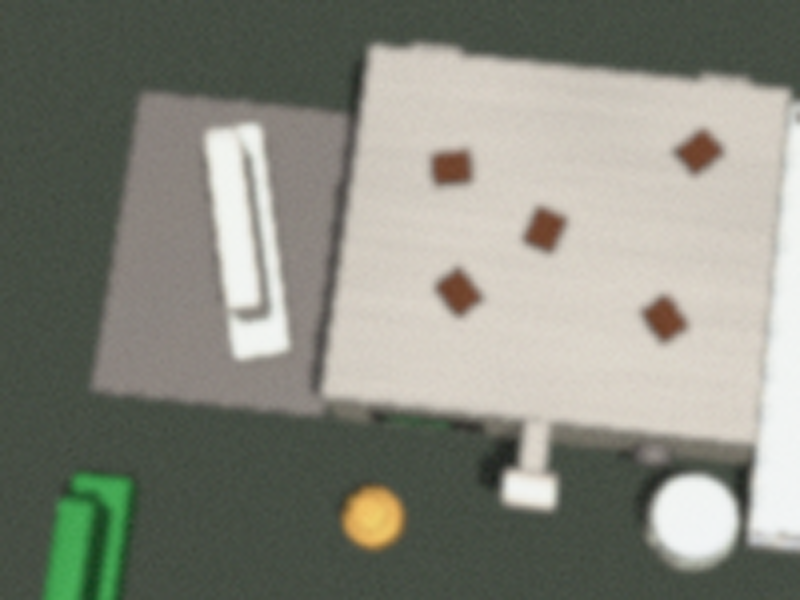

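The crop confirms it: the white scraper at crop (245,240) is on the grey mat, the handle is at (530,490), and all five chips are on the lid. The scraper's long axis has yaw +14°, the tool is at 12.8°, and the warmer is at −1.5°. I'll move above the scraper now.

```bash
python3 -m inch '[[0.7,1,0,0.2,50],[0.7,1,0,0,50],[0.7,1,0,0,50],[0.7,1,0,0,50],[0.7,1,0,0,50]]' 40
```

```text
clock: 0.65
tool_pos: [0.2261, -0.4834, 0.2576]
eef_rot: [0.993, 0.122, -0.0, -0.0]
contact_force: [1.2, -0.1, -0.3]
opening: 0.581
```

```bash
M="python3 -m inch"
python3 -m inch '[[0.7,1,0,0,50],[0.7,1,0,0,50],[0.7,1,0,0,50],[0.7,1,0,0,50],[0.7,1,0,0,50]]'
python3 -m inch '[[0.7,1,0,0,50],[0.7,1,0,0,50],[0.7,1,0,0,50],[0.7,1,0,0,50],[0.7,1,0,0,50]]'
python3 -m inch '[[0.7,1,0,0,50],[0.7,1,0,0,50],[0.35,1,0,0,50],[0.35,1,0,0,50],[0.35,1,0,0,50]]'
python3 -m inch '[[0.35,1,0,0,50],[0.35,1,0,0,50],[0.35,1,0,0,50],[0.35,1,0,0,50],[0.35,1,0,0,50]]'
python3 -m inch '[[0.35,1,0,0,50],[0.35,1,0,0,50],[0.35,1,0,0,50],[0.35,1,0,0,50],[0.35,1,0,0,50]]'
python3 -m inch '[[0.35,1,0,0,50],[0.35,1,0,0,50],[0.35,1,0,0,50],[0,0.7,0,0,50],[0,0,0,0,50]]'
```

```text
clock: 1.15
tool_pos: [0.3136, -0.3584, 0.2577]
eef_rot: [0.993, 0.122, -0.0, -0.0]
contact_force: [0.1, -0.9, 0.1]
opening: 0.569
clock: 1.65
tool_pos: [0.4011, -0.2334, 0.2577]
eef_rot: [0.993, 0.122, -0.0, -0.0]
contact_force: [0.5, 0.3, -0.5]
opening: 0.565
clock: 2.15
tool_pos: [0.4621, -0.1084, 0.2576]
eef_rot: [0.993, 0.122, -0.0, -0.0]
contact_force: [0.6, -0.6, -0.5]
opening: 0.566
clock: 2.65
tool_pos: [0.5058, 0.0165, 0.2576]
eef_rot: [0.993, 0.122, -0.0, 0.0]
contact_force: [1.0, -1.1, 0.4]
opening: 0.567
clock: 3.15
tool_pos: [0.5494, 0.1415, 0.2575]
eef_rot: [0.993, 0.122, -0.0, 0.0]
contact_force: [-0.3, 0.5, -0.3]
opening: 0.57
clock: 3.65
tool_pos: [0.5745, 0.2363, 0.2573]
eef_rot: [0.992, 0.124, -0.0, -0.001]
contact_force: [-0.8, 0.5, 0.2]
opening: 0.569
```

Run:
```python
from h import *
s=cam('wrist','w1');P=cloud(s);z=P[...,2]
for a,b in((.07,.1),(.02,.045)):
    m=((z>a)&(z<b)&(abs(P[...,0]-.58)<.1)&(abs(P[...,1]-.234)<.055)&(s['pixels'].min(2)>150)).astype(np.uint8)
    n,l,st,c=cv2.connectedComponentsWithStats(m)
    i=1+np.argmax(st[1:,4]); q=P[l==i]
    print(st[i,4],np.median(q[:,2]),cv2.minAreaRect(q[:,:2].astype(np.float32)))
print(r.get_state()['tool_pos'])
```

```text
3892 0.08811971784755121 ((0.5772076845169067, 0.23602142930030823), (0.10825099796056747, 0.022003700956702232), 14.10103988647461)
2330 0.03317648694992226 ((0.5776963233947754, 0.2358163744211197), (0.14821478724479675, 0.035692084580659866), 13.87596321105957)
[0.57470826 0.23372583 0.2573294 ]
```

View pics/w1.png

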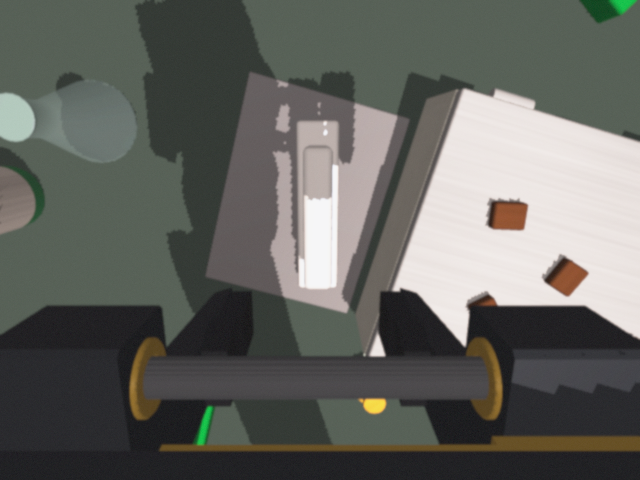

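The wrist view shows the scraper grip at (318,205), clear between the jaws. I'll shift +2.5 mm in x, go down 189 mm and grip.

```bash
python3 -m inch '[[0.1,0.07,-1,0,50],[0,0,-1,0,50],[0,0,-1,0,50],[0,0,-1,0,50],[0,0,-1,0,50]]'
python3 -m inch '[[0,0,-1,0,50],[0,0,-1,0,50],[0,0,-0.57,0,50],[0,0,0,0,50],[0,0,0,0,50]]'
python3 -m inch '[[0,0,0,0,0],[0,0,0,0,0],[0,0,0,0,0],[0,0,0,0,0],[0,0,0,0,0]]' 45
```

```text
clock: 4.2
tool_pos: [0.578, 0.232, 0.1321]
eef_rot: [0.993, 0.12, -0.0, 0.001]
contact_force: [0.4, 0.2, -0.4]
opening: 0.567
clock: 4.7
tool_pos: [0.5786, 0.234, 0.0692]
eef_rot: [0.993, 0.121, 0.0, 0.0]
contact_force: [-0.0, -0.9, 0.5]
opening: 0.568
clock: 5.2
tool_pos: [0.5784, 0.2351, 0.069]
eef_rot: [0.993, 0.122, 0.0, -0.0]
contact_force: [-0.2, 0.4, 3.1]
opening: 0.246
```

```bash
python3 -m inch '[[0,0,0.5,0,0],[0,0,1,0,0],[0,0,1,0,0],[0,0,1,0,0],[0,0,1,0,0]]'
python3 -m inch '[[0,0,1,0,0],[0,0,0.5,-0.65,0],[0,0,0,-0.65,0],[0,0,0,-0.65,0],[0,0,0,-0.65,0]]'
python3 -m inch '[[0.15,-0.9,0,0,0],[0.15,-0.9,0,0,0],[0.15,-0.9,0,0,0],[0.13,-0.9,0,0,0],[0,0,0,0,0]]'
python3 - <<'E'
from h import *
s=cam('top');P=cloud(s);z=P[...,2]
m=(z>.16)&(z<.205)&(s['pixels'].min(2)>120)&(abs(P[...,0]-.59)<.12)&(abs(P[...,1]-.145)<.06)
print(m.sum(), cv2.minAreaRect(P[m][:,:2].astype(np.float32)),np.median(P[m][:,2]))
cv2.imwrite('pics/t2.png',cv2.resize(s['pixels'][150:340,180:440,::-1],None,fx=3,fy=3))
t=cam('scene'); cv2.imwrite('pics/s2.png',cv2.resize(t['pixels'][90:330,190:450,::-1],None,fx=2.4,fy=2.4))
a=cv2.imread('pics/s2.png');b=cv2.imread('pics/t2.png');b=cv2.resize(b,(400,292));a=cv2.resize(a,(400,369))
c=np.zeros((369,800,3),np.uint8);c[:,:400]=a;c[:292,400:]=b;cv2.imwrite('pics/c2.png',c);print(r.get_state()['tool_pos'])
E
```

```text
clock: 5.7
tool_pos: [0.5777, 0.2342, 0.1823]
eef_rot: [0.993, 0.122, -0.0, 0.0]
contact_force: [0.5, -1.0, -2.7]
opening: 0.247
clock: 6.2
tool_pos: [0.5776, 0.2343, 0.219]
eef_rot: [1.0, -0.016, -0.0, 0.0]
contact_force: [0.8, -0.6, -2.5]
opening: 0.25
clock: 6.7
tool_pos: [0.5929, 0.1391, 0.2188]
eef_rot: [1.0, -0.017, -0.0, 0.002]
contact_force: [-0.1, -0.7, -2.7]
opening: 0.246
9 ((0.6638474464416504, 0.11919291317462921), (0.0075257522985339165, 0.003763191867619753), 6.682486057281494) 0.18143769253310849
[0.59234859 0.14426593 0.21872925]
```

View pics/c2.png

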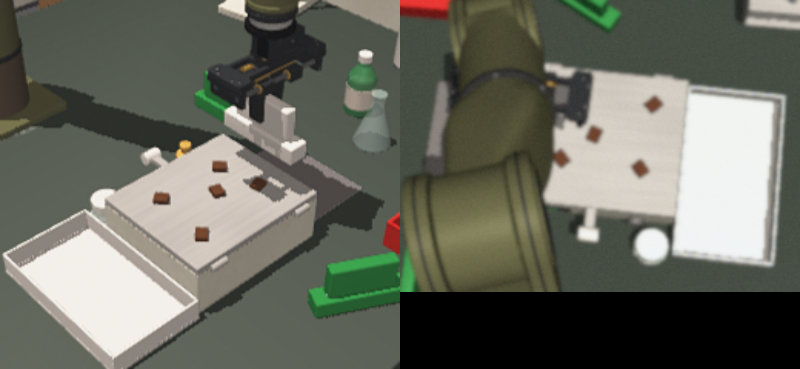

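The scraper is held upright over the left end of the lid (scene crop, around (270,130)), with all chips ahead of it. I'll lower it.

```bash
python3 -m inch '[[0.1,0.05,-0.8,0,0],[0,0,-0.8,0,0],[0,0,-0.4,0,0],[0,0,-0.25,0,0],[0,0,0,0,0]]'
python3 - <<'E'
from h import *
t=cam('scene');P=cloud(t);z=P[...,2];i=t['pixels'].astype(int)
st=r.get_state();print(st['tool_pos'],st['contact_force'])
m=(abs(P[...,0]-.595)<.12)&(abs(P[...,1]-.145)<.03)&(z>.0965)&(z<.18)&(i.min(2)>90)
q=P[m];print(m.sum(),np.round(np.percentile(q,[1,50,99],axis=0),4))
b=q[(q[:,2]<.13)];print('block x',b[:,0].min(),b[:,0].max(),'y',b[:,1].min(),b[:,1].max())
cv2.imwrite('pics/s3.png',cv2.resize(i[120:270,230:420].astype(np.uint8)[:,:,::-1],None,fx=4,fy=4,interpolation=2))
E
```

```text
clock: 7.3
tool_pos: [0.5946, 0.1466, 0.1617]
eef_rot: [1.0, -0.014, -0.001, 0.0]
contact_force: [0.1, -0.9, -2.3]
opening: 0.247
[0.59514743 0.14642564 0.16239482] [ 0.04906443 -0.35873913 -2.5858694 ]
1130 [[0.4947 0.1177 0.0966]
 [0.624  0.1331 0.1253]
 [0.6806 0.1581 0.1793]]
block x 0.47955970920260893 0.6925965341314816 y 0.11527887693732652 0.16286590674994939
```

View pics/s3.png

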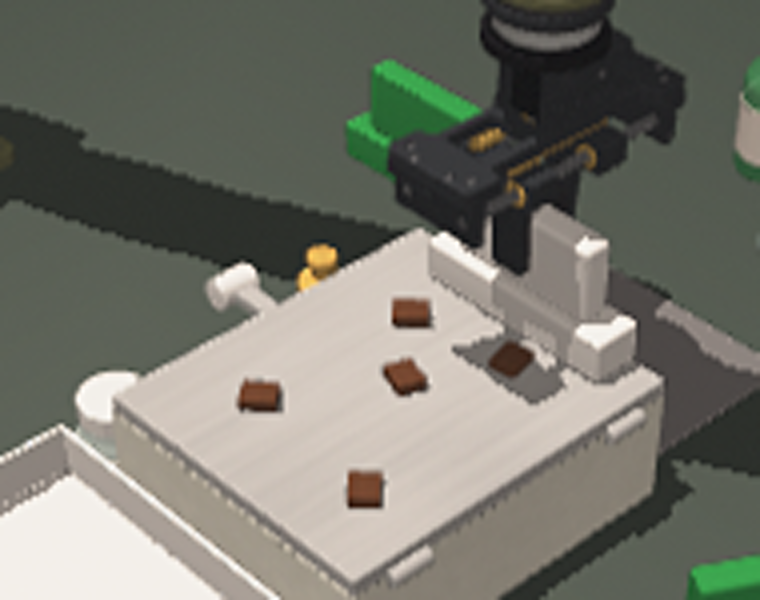

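The scraper is level just above the lid, at crop (530,300), with the nearest chip clear ahead at (512,358). I'll sweep towards −y.

```bash
python3 -m inch '[[0,-0.2,-0.04,0,0],[-0.01,-0.4,0,0,0],[-0.01,-0.4,0,0,0],[-0.01,-0.4,0,0,0],[-0.01,-0.4,0,0,0]]'
python3 -m inch '[[-0.01,-0.4,0,0,0],[-0.01,-0.4,0,0,0],[-0.01,-0.4,0,0,0],[-0.01,-0.4,0,0,0],[-0.01,-0.4,0,0,0]]'
python3 -m inch '[[-0.01,-0.4,0,0,0],[-0.01,-0.4,0,0,0],[-0.01,-0.4,0,0,0],[-0.01,-0.4,0,0,0],[-0.01,-0.4,0,0,0]]'
python3 - <<'E'
from h import *
t=cam('scene');i=t['pixels']
cv2.imwrite('pics/s4.png',cv2.resize(i[120:330,190:420,::-1],None,fx=2.8,fy=2.8,interpolation=2))
E
```

```text
clock: 7.85
tool_pos: [0.5942, 0.0994, 0.1615]
eef_rot: [1.0, -0.015, 0.0, 0.0]
contact_force: [-0.1, 0.5, -3.8]
opening: 0.243
clock: 8.35
tool_pos: [0.5928, 0.0501, 0.1613]
eef_rot: [1.0, -0.014, 0.0, 0.0]
contact_force: [-0.2, 0.3, -2.4]
opening: 0.248
clock: 8.85
tool_pos: [0.5916, 0.0001, 0.1612]
eef_rot: [1.0, -0.014, 0.0, 0.0]
contact_force: [-0.7, 0.3, -2.3]
opening: 0.245
```

View pics/s4.png

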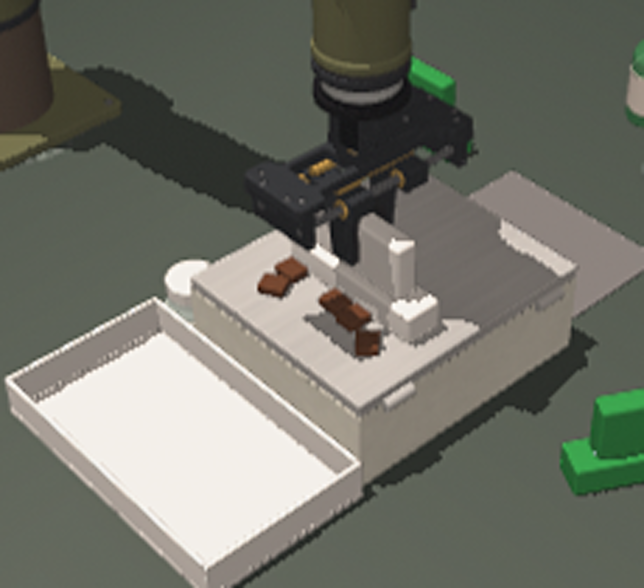

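All five chips are ahead of the blade: two at (283,277) and three at (350,325). I'll carry on over the edge.

```bash
python3 -m inch '[[-0.01,-0.4,0,0,0],[-0.01,-0.4,0,0,0],[-0.01,-0.4,0,0,0],[-0.01,-0.4,0,0,0],[-0.01,-0.4,0,0,0]]'
python3 -m inch '[[-0.01,-0.4,0,0,0],[-0.01,-0.4,0,0,0],[-0.01,-0.4,0,0,0],[-0.01,-0.4,0,0,0],[0,-0.4,0,0,0]]'
python3 -m inch '[[0,-0.1,0,0,0],[0,0,0,0,0],[0,0,0,0,0]]'
python3 - <<'E'
from h import *
t=cam('scene');i=t['pixels']
cv2.imwrite('pics/s5.png',cv2.resize(i[120:330,190:420,::-1],None,fx=2.8,fy=2.8,interpolation=2))
E
```

```text
clock: 9.4
tool_pos: [0.5903, -0.0501, 0.1613]
eef_rot: [1.0, -0.014, -0.0, 0.0]
contact_force: [-0.5, 0.9, -2.6]
opening: 0.243
clock: 9.9
tool_pos: [0.5893, -0.1, 0.1612]
eef_rot: [1.0, -0.014, -0.0, 0.0]
contact_force: [-0.0, 0.4, -3.4]
opening: 0.246
clock: 10.2
tool_pos: [0.5895, -0.1009, 0.1612]
eef_rot: [1.0, -0.014, 0.0, -0.0]
contact_force: [0.7, 0.9, -3.3]
opening: 0.248
```

View pics/s5.png

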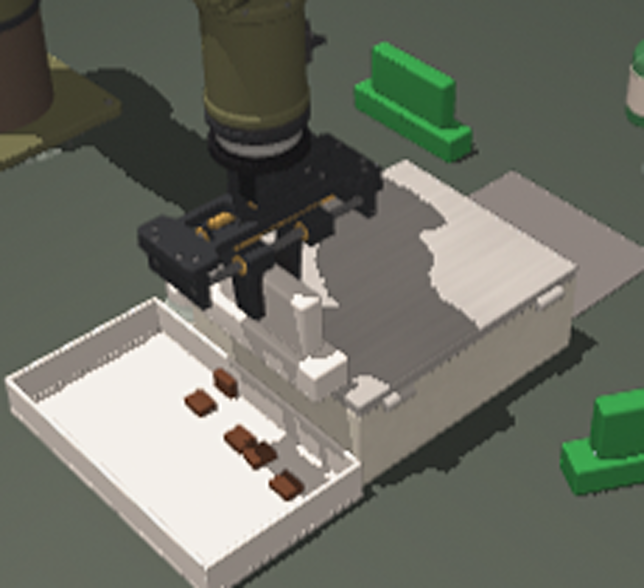

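All five chips are in the tray, at (225,382), (200,402), (240,438), (259,455) and (286,485). I'll put the scraper back.

```bash
python3 -m inch '[[0,0,1,0,0],[0,0,1,0,0],[0,0.4,0.32,0,0],[0,1,0,0,0],[0,1,0,0,0]]'
python3 -m inch '[[-0.04,1,0,0,0],[-0.04,1,0,0,0],[-0.04,1,0,0,0],[-0.04,1,0,0,0],[-0.04,1,0,0,0]]'
python3 -m inch '[[-0.04,1,0,0,0],[-0.04,1,0,0,0],[-0.04,1,0,0,0],[-0.04,1,0,0,0],[-0.08,1,0,0,0]]'
python3 -m inch '[[0,1,0,0.65,0],[0,0,0,0.65,0],[0,0,0,0.65,0],[0,0,0,0.65,0],[0,0,0,0,0]]'
python3 -m inch '[[0,0,0,0,0],[0,0,0,0,0]]'
```

```text
clock: 10.75
tool_pos: [0.5892, -0.04, 0.2191]
eef_rot: [1.0, -0.014, 0.0, -0.0]
contact_force: [-0.1, -0.2, -2.5]
opening: 0.245
clock: 11.25
tool_pos: [0.5834, 0.086, 0.2185]
eef_rot: [1.0, -0.013, -0.001, -0.0]
contact_force: [0.1, -1.1, -2.5]
opening: 0.244
clock: 11.75
tool_pos: [0.5772, 0.2108, 0.2185]
eef_rot: [1.0, -0.013, -0.001, -0.0]
contact_force: [0.9, 0.0, -2.2]
opening: 0.248
clock: 12.25
tool_pos: [0.5779, 0.2345, 0.2187]
eef_rot: [0.992, 0.123, -0.0, -0.0]
contact_force: [0.2, -0.1, -2.3]
opening: 0.247
clock: 12.45
tool_pos: [0.5782, 0.2338, 0.2191]
eef_rot: [0.993, 0.122, -0.0, 0.0]
contact_force: [0.2, 0.1, -1.9]
opening: 0.247
```

```bash
python3 -m inch '[[0,0,-1,0,0],[0,0,-1,0,0],[0,0,-1,0,0],[0,0,-1,0,0],[0,0,-1,0,0]]'
python3 -m inch '[[0,0,-0.5,0,0],[0,0,-0.3,0,0],[0,0,-0.14,0,0],[0,0,0,0,0],[0,0,0,0,0]]'
```

```text
clock: 12.95
tool_pos: [0.5785, 0.2337, 0.0933]
eef_rot: [0.993, 0.121, 0.0, -0.0]
contact_force: [-0.3, -0.5, -3.4]
opening: 0.246
clock: 13.45
tool_pos: [0.5791, 0.2337, 0.0717]
eef_rot: [0.993, 0.121, 0.001, -0.0]
contact_force: [-0.1, 0.1, -2.5]
opening: 0.246
```

```bash
python3 -m inch '[[0,0,-0.06,0,0],[0,0,0,0,0],[0,0,0,0,0]]'
python3 -m inch '[[0,0,-0.04,0,0],[0,0,0,0,0],[0,0,0,0,0]]'
```

```text
clock: 13.75
tool_pos: [0.5785, 0.2335, 0.0695]
eef_rot: [0.993, 0.122, 0.0, -0.0]
contact_force: [0.4, -0.7, -2.5]
opening: 0.244
clock: 14.05
tool_pos: [0.5786, 0.2336, 0.069]
eef_rot: [0.993, 0.122, 0.0, -0.0]
contact_force: [-1.6, -0.6, 5.6]
opening: 0.245
```

```bash
python3 -m inch '[[0,0,0,0,50],[0,0,0,0,50],[0,0,0,0,50],[0,0,0,0,50],[0,0,0,0,50]]'
python3 -m inch '[[0,0,0.5,0,50],[0,0,1,0,50],[0,0,1,0,50],[0,0,1,0,50],[0,0,1,0,50]]'
python3 -m inch '[[0,0,1,0,50],[0,0,1,0,50],[0,0,1,0,50],[-0.7,-1,0,-0.65,50],[-0.7,-1,0,-0.65,50]]'
python3 -m inch '[[-0.7,-1,0,-0.65,50],[-0.7,-1,0,-0.65,50],[-0.7,-1,0,0,50],[-0.7,-1,0,0,50],[-0.7,-1,0,0,50]]'
python3 -m inch '[[-0.7,-0.8,0,0,50],[0,0,0,0,50],[0,0,0,0,50]]'
python3 - <<'E'
from h import *
s=cam('wrist');P=cloud(s);z=P[...,2];print(r.get_state()['tool_pos'])
m=(abs(P[...,0]-.437)<.022)&(abs(P[...,1]-.039)<.03)&(z>.07)&(z<.11)
q=P[m];print(m.sum(),np.round(np.percentile(q,[2,50,98],axis=0),4),cv2.minAreaRect(q[:,:2].astype(np.float32)))
t=cam('scene');p=cloud(t);zt=p[...,2];i=t['pixels']
h=cv2.cvtColor(i,cv2.COLOR_RGB2HSV);b=((h[...,1]>110)&(h[...,2]<170)&(h[...,0]<15)).astype(np.uint8);b[:,:190]=0;b[:180]=0;b[330:]=0;b[:,330:]=0
n,l,st,c=cv2.connectedComponentsWithStats(b)
for k in range(1,n):
    if st[k,4]>15: print('chip',np.round(c[k]),st[k,4],np.round(np.median(p[l==k],axis=0),3))
w=(zt>.02)&(zt<.12)&(abs(p[...,0]-.58)<.09)&(abs(p[...,1]-.235)<.05);print('scraper',np.round(np.percentile(p[w],[1,99],axis=0),3))
a=cv2.resize(s['pixels'],(400,300));c=np.hstack([a,cv2.resize(i[110:330,180:473],(400,300))]);cv2.imwrite('pics/c6.png',c[:,:,::-1])
E
```

```text
clock: 14.55
tool_pos: [0.5784, 0.2334, 0.0681]
eef_rot: [0.993, 0.122, -0.0, 0.0]
contact_force: [0.1, 0.1, 0.4]
opening: 0.563
clock: 15.05
tool_pos: [0.5784, 0.2334, 0.1827]
eef_rot: [0.993, 0.122, 0.0, -0.0]
contact_force: [-0.3, 0.6, 0.1]
opening: 0.566
clock: 15.55
tool_pos: [0.5435, 0.1837, 0.2575]
eef_rot: [0.999, 0.053, 0.002, -0.001]
contact_force: [0.2, -0.6, -1.0]
opening: 0.568
clock: 16.05
tool_pos: [0.4552, 0.0575, 0.2567]
eef_rot: [1.0, -0.014, 0.001, -0.0]
contact_force: [-0.1, -1.0, 0.5]
opening: 0.566
clock: 16.35
tool_pos: [0.4388, 0.0384, 0.2566]
eef_rot: [1.0, -0.015, 0.001, -0.0]
contact_force: [0.8, 0.4, -0.3]
opening: 0.567
[0.43933986 0.03915413 0.25645108]
1520 [[0.422  0.0261 0.0893]
 [0.4366 0.0398 0.0949]
 [0.4578 0.0538 0.0989]] ((0.44020846486091614, 0.039813753217458725), (0.029425784945487976, 0.037894874811172485), 88.46562957763672)
chip [270. 256.] 49 [ 0.531 -0.109  0.02 ]
chip [261. 264.] 58 [ 0.53  -0.138  0.013]
chip [279. 279.] 132 [ 0.601 -0.14   0.014]
chip [292. 293.] 69 [ 0.655 -0.147  0.014]
scraper [[0.528 0.21  0.024]
 [0.652 0.263 0.091]]
```

View pics/c6.png

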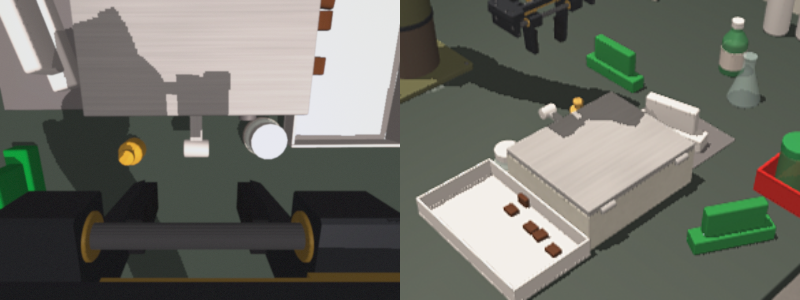

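The lid is clear, the chips are in the tray and the scraper stands upright on the mat. The handle barrel is at (197,148) in the left half. Next, one quick check of the barrel's x.

Run:
```python
from h import *
for n in('wrist','scene'):
    s=cam(n);P=cloud(s);z=P[...,2]
    m=(abs(P[...,0]-.437)<.03)&(abs(P[...,1]-.039)<.02)&(z>.075)&(z<.11)&(s['pixels'].min(2)>100)
    q=P[m]
    for a in np.arange(.415,.465,.004):
        k=q[(q[:,0]>=a)&(q[:,0]<a+.004)]
        if len(k): print(round(a,3),len(k),np.round(np.median(k[:,2]),4),np.round([k[:,1].min(),k[:,1].max()],3))
```

```text
0.419 65 0.0941 [0.026 0.055]
0.423 166 0.0967 [0.025 0.054]
0.427 212 0.0978 [0.025 0.055]
0.431 228 0.0976 [0.025 0.055]
0.435 260 0.0955 [0.025 0.055]
0.439 202 0.0915 [0.025 0.054]
0.443 96 0.0913 [0.033 0.046]
0.447 104 0.0913 [0.033 0.046]
0.451 95 0.0914 [0.033 0.045]
0.455 92 0.0914 [0.033 0.045]
0.459 97 0.0913 [0.033 0.046]
0.463 89 0.0915 [0.033 0.046]
0.419 1 0.0822 [0.027 0.027]
0.423 7 0.0952 [0.024 0.048]
0.427 17 0.0961 [0.024 0.054]
0.431 18 0.0965 [0.022 0.05 ]
0.435 25 0.0949 [0.024 0.055]
0.439 19 0.0921 [0.023 0.048]
0.443 11 0.0913 [0.029 0.049]
0.447 6 0.091 [0.032 0.045]
0.451 3 0.0924 [0.034 0.041]
0.455 7 0.0911 [0.028 0.044]
0.459 1 0.0921 [0.033 0.033]
0.463 4 0.0923 [0.033 0.041]
```

Barrel centre is at (0.430, 0.040, 0.087).

```bash
python3 -m inch '[[-0.36,0.04,-1,0,50],[0,0,-1,0,50],[0,0,-1,0,50],[0,0,-1,0,50],[0,0,-1,0,50]]'
python3 -m inch '[[0,0,-1,0,50],[0,0,-0.5,0,50],[0,0,-0.28,0,50],[0,0,0,0,50],[0,0,0,0,50]]'
python3 -m inch '[[0,0,0,0,0],[0,0,0,0,0],[0,0,0,0,0],[0,0,0,0,0],[0,0,0,0,0]]' 30
```

```text
clock: 17.05
tool_pos: [0.4302, 0.0404, 0.1297]
eef_rot: [1.0, -0.014, 0.001, -0.0]
contact_force: [-0.2, -0.8, -0.4]
opening: 0.569
clock: 17.55
tool_pos: [0.4298, 0.0397, 0.0865]
eef_rot: [1.0, -0.014, 0.0, -0.0]
contact_force: [-0.1, 0.4, 1.3]
opening: 0.572
clock: 18.05
tool_pos: [0.4298, 0.0402, 0.0867]
eef_rot: [1.0, -0.014, 0.001, -0.0]
contact_force: [-0.8, 2.2, 5.9]
opening: 0.336
```

The grip is on. I'll lift along the arc.

```bash
python3 -m inch '[[0.02,0,0.41,0,0],[0.04,0,0.41,0,0],[0.06,0,0.4,0,0],[0.06,0,0.41,0,0],[0,0,0,0,0]]'
python3 -m inch '[[0.09,0,0.4,0,0],[0.09,0,0.4,0,0],[0.12,0,0.39,0,0],[0.12,0,0.39,0,0],[0.15,0,0.38,0,0]]'
python3 -m inch '[[0.15,-0.01,0.38,0,0],[0.18,-0.01,0.37,0,0],[0.18,-0.01,0.36,0,0],[0.21,-0.01,0.35,0,0],[0.21,-0.01,0.35,0,0]]'
python3 -m inch '[[0.23,-0.01,0.34,0,0],[0.24,-0.01,0.33,0,0],[0.26,-0.01,0.32,0,0],[0.26,0,0.31,0,0],[0.28,0,0.3,0,0]]'
python3 -m inch '[[0.29,0,0.28,0,0],[0,0,0,0,0],[0,0,0,0,0],[0,0,0,0,0],[0,0,0,0,0]]'
python3 - <<'E'
from h import *
out=[]
for n in('top','scene'):
    s=cam(n);P=cloud(s);z=P[...,2];out.append(s['pixels'])
    m=(P[...,0]>.53)&(P[...,0]<.67)&(abs(P[...,1]-.0)<.12)&(P[...,1]>-.085)&(z>.105)&(z<.3)&(s['pixels'].min(2)>60)
    q=P[m]; A=np.c_[q[:,0],q[:,1],np.ones(len(q))];k=np.ones(len(q),bool)
    for _ in range(8):
        c=np.linalg.lstsq(A[k],q[k,2],rcond=None)[0];e=abs(A@c-q[:,2]);k=e<max(.004,np.median(e)*1.5)
    print(n,len(q),k.sum(),c,np.degrees(np.arctan(np.hypot(c[0],c[1]))))
print(r.get_state())
cv2.imwrite('pics/c7.png',np.hstack([cv2.resize(a,(400,300)) for a in out])[:,:,::-1])
E
```

```text
clock: 18.55
tool_pos: [0.4336, 0.04, 0.1281]
eef_rot: [1.0, -0.014, 0.0, -0.0]
contact_force: [-1.0, 3.5, -2.3]
opening: 0.336
clock: 19.05
tool_pos: [0.4467, 0.0398, 0.1759]
eef_rot: [1.0, -0.014, -0.002, 0.0]
contact_force: [-1.4, 3.6, -1.7]
opening: 0.338
clock: 19.55
tool_pos: [0.4691, 0.0392, 0.2209]
eef_rot: [1.0, -0.014, -0.003, -0.0]
contact_force: [-3.0, 5.9, -1.5]
opening: 0.331
clock: 20.05
tool_pos: [0.5, 0.0385, 0.2607]
eef_rot: [1.0, -0.014, -0.004, -0.0]
contact_force: [-4.5, 5.0, 2.3]
opening: 0.336
clock: 20.55
tool_pos: [0.5068, 0.0384, 0.2675]
eef_rot: [1.0, -0.014, -0.004, -0.0]
contact_force: [-6.3, 4.1, 3.4]
opening: 0.336
top 1227 1139 [-0.96595418  0.02392797  0.76886522] 44.016649147539034
scene 5838 5018 [-0.96713533  0.02064712  0.76768916] 44.04937923747097
{'clock': 20.65, 'q': array([-0.11494338,  0.52436735, -0.07818508,  1.8983589 ,  0.05560152,
        0.72833642, -1.82312289]), 'qd': array([ 8.77318298e-04, -7.60440588e-04, -6.69580703e-04,  9.57952783e-04,
        9.67565868e-04,  4.58100422e-05,  7.53922001e-04]), 'joint_torque': array([  2.50638708, -41.24271512,   2.74661198, -15.4603976 ,
         1.18692722,  -1.77906577,  -0.0636429 ]), 'tool_pos': array([0.50677118, 0.03840273, 0.26752049]), 'eef_rot': array([ 9.99895528e-01, -1.39366175e-02, -3.82137990e-03, -3.16796662e-04]), 'contact_force': array([-5.44504556,  4.33753528,  3.95196382]), 'moment': array([1.00443663, 1.42067821, 0.05201647]), 'opening': 0.3341988930004091}
```

View pics/c7.png

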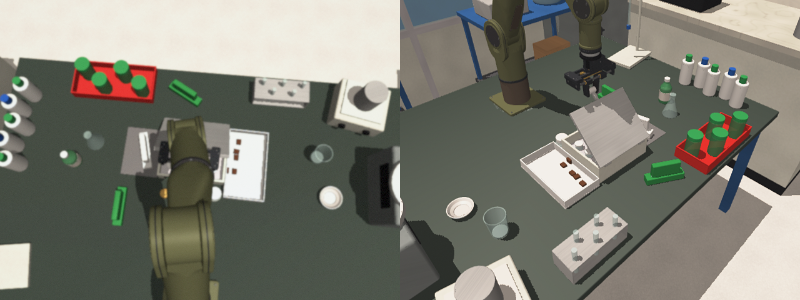

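The lid reads 44.0°. I'll nudge it up by 1°, biased outward to relieve the radial push.

```bash
python3 -m inch '[[0.04,0,0.09,0,0],[0.04,0,0.09,0,0],[0,0,0,0,0],[0,0,0,0,0],[0,0,0,0,0]]'
python3 -m inch '[[0,0,0,0,0],[0,0,0,0,0],[0,0,0,0,0],[0,0,0,0,0],[0,0,0,0,0]]'
python3 - <<'E'
from h import *
for n in('top','scene'):
    s=cam(n);P=cloud(s);z=P[...,2]
    m=(P[...,0]>.53)&(P[...,0]<.67)&(P[...,1]<.12)&(P[...,1]>-.085)&(z>.105)&(z<.3)&(s['pixels'].min(2)>60)
    q=P[m]; A=np.c_[q[:,0],q[:,1],np.ones(len(q))];k=np.ones(len(q),bool)
    for _ in range(8):
        c=np.linalg.lstsq(A[k],q[k,2],rcond=None)[0];e=abs(A@c-q[:,2]);k=e<max(.004,np.median(e)*1.5)
    print(n,k.sum(),np.degrees(np.arctan(np.hypot(c[0],c[1]))))
    box=lambda X,Y,w,a,b:(abs(P[...,0]-X)<w)&(abs(P[...,1]-Y)<w)&(z>a)&(z<b)
    for nm,X,Y,a,b in(('jar',.43,-.06,.04,.06),('weight',.414,.135,.03,.06),('scraper',.578,.235,.075,.1)):
        w=box(X,Y,.06,a,b); 
        if w.sum()>5: print(nm,w.sum(),np.round(np.percentile(P[w],[2,50,98],axis=0),3).tolist())
E
```

```text
clock: 21.15
tool_pos: [0.5118, 0.0382, 0.2725]
eef_rot: [1.0, -0.014, -0.001, -0.0]
contact_force: [-1.3, 4.7, -0.3]
opening: 0.334
clock: 21.65
tool_pos: [0.5118, 0.0383, 0.2725]
eef_rot: [1.0, -0.014, -0.001, -0.0]
contact_force: [-1.4, 5.5, -1.5]
opening: 0.334
top 1064 45.63784701689342
jar 284 [[0.407, -0.112, 0.041], [0.432, -0.068, 0.05], [0.486, -0.053, 0.056]]
weight 139 [[0.398, 0.125, 0.031], [0.412, 0.136, 0.048], [0.474, 0.151, 0.059]]
scraper 415 [[0.528, 0.212, 0.079], [0.578, 0.231, 0.088], [0.63, 0.251, 0.094]]
scene 4849 45.655051443547684
jar 354 [[0.408, -0.104, 0.04], [0.441, -0.058, 0.049], [0.487, -0.003, 0.059]]
scraper 137 [[0.584, 0.229, 0.076], [0.614, 0.237, 0.087], [0.632, 0.255, 0.092]]
```

```bash
python3 -m inch '[[-0.07,0,-0.08,0,0],[0,0,0,0,0],[0,0,0,0,0],[0,0,0,0,0],[0,0,0,0,0]]'
python3 -m inch '[[0,0,0,0,0],[0,0,0,0,0],[0,0,0,0,0],[0,0,0,0,0],[0,0,0,0,0]]'
python3 - <<'E'
from h import *
for n in('top','scene'):
    s=cam(n);P=cloud(s);z=P[...,2]
    m=(P[...,0]>.53)&(P[...,0]<.67)&(P[...,1]<.12)&(P[...,1]>-.085)&(z>.105)&(z<.3)&(s['pixels'].min(2)>60)
    q=P[m]; A=np.c_[q[:,0],q[:,1],np.ones(len(q))];k=np.ones(len(q),bool)
    for _ in range(8):
        c=np.linalg.lstsq(A[k],q[k,2],rcond=None)[0];e=abs(A@c-q[:,2]);k=e<max(.004,np.median(e)*1.5)
    print(n,k.sum(),np.degrees(np.arctan(np.hypot(c[0],c[1]))))
E
```

```text
clock: 22.25
tool_pos: [0.5098, 0.0383, 0.2706]
eef_rot: [1.0, -0.014, -0.001, -0.0]
contact_force: [-2.4, 5.1, 0.3]
opening: 0.34
clock: 22.75
tool_pos: [0.5098, 0.0383, 0.2706]
eef_rot: [1.0, -0.014, -0.001, -0.0]
contact_force: [-2.3, 5.2, 0.6]
opening: 0.336
top 1099 45.00939149682071
scene 4952 45.09933637736935
```

```bash
python3 -c "
from plant import r
print(r.finish_job())"
```

```text
the job is handed in; nothing more can be done
None
```

The job is done and handed in at about 23 s of the 67 s allowed. One sweep of the white scraper put all five chips in the tray. I then stood the scraper back on its mat, let go of it, and lifted the lid by its handle to 45°, where the arm still holds it.

- **Lid angle:** the last checks read 45.0° (top camera) and 45.1° (scene camera). An earlier nudge overshot to 45.6°, and I trimmed it back. The lid was steady over the last second, with about 5 N on the tool.
- **Chips:** all five could be seen in the tray. One seems to lean on the tray's inner wall. The colour mask counted four blobs because two chips touch, but the picture shows five.
- **Scraper:** it stands upright on the mat, where it was at the start.
- **Bystanders:** the jar and weight measured unmoved to within a few millimetres. I only checked the other glassware by eye in the pictures, where it had not moved.

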